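# Index the drilling turntable to its next hole

## Robot

A 6-joint arm with a two-finger parallel gripper is mounted at the origin on a cart in front of the work surface, level with it; the furniture and walls round the work are solid. World frame = base frame: x ahead of the robot, y to its left, z up, the work surface at z = 0. Lengths are in mm, angles in rad, forces in N, time in s.
With the tool pointing down it reaches from about 250 to 800 mm from the base axis. Payload 3.9 kg.
Tool frame: the origin (TCP) lies midway between the tips of the shut fingers; the grasp point (between the pads) lies 19 mm behind it; z points along the fingers, x is the direction in which the jaws open and shut, and the axes are right-handed (so a half turn about z gives the same grasp; the last joint's range is limited). The gripper opens to 85 mm and grips with 20 to 120 N. Pads are 22 mm wide; open, the fingers measure 114 mm over their backs; the gripper's body (76 mm by 85 mm) begins 54 mm behind the grasp point. The pads swing forward as they close: fully open they stand 13 mm farther back than shut.
Start: joints at [-1.104, 0.26, -0.138, 1.173, 0, 1.571], TCP at [236.26, -468.824, 198.304] pointing down, gripper open.
Joint ranges: [-2.78, 2.78], [-0.83, 1.72], [-1.28, 1.37], [-1.9, 2.12], [-1.57, 1.48], [-3.14, 3.14]. Speed limits (rad/s): [2.57, 2.57, 3.14, 3.14, 3.14, 3.14].

## Interface

Orientations are given as [roll, pitch, yaw] about the fixed x, y, z axes, in that order (R = Rz(yaw) Ry(pitch) Rx(roll)).
In Python, from bench import telemetry, viewer, order gives the robot as it stands.
- The arm moves only by the tool apply_moves, never from a script. Its argument "motion" is a list of rows, each a list of 6 numbers: the shift along the tool's x, y, z normalised to -1 to 1, where 1 is 20 mm, then the turn, a rotation vector about the tool's x, y, z normalised to -1 to 1, where 1 is 0.12 rad. A call has 1 to 10 rows; each row shifts and turns the pose as measured when the row begins, along the tool's axes as they then stand; what a row does not reach is not made up. A row lasts 1/8 s, in which the tool goes at most 62.5 mm and 10.7 degrees, less where a joint would pass 70% of its speed; a pose out of reach is approached as far as the arm can. A call with a number of a shift or a turn outside -1 to 1 is refused whole. A call with a gripper value outside its range is refused whole. "claw" is the opening, from -1 (shut) to 1 (fully open), so that 0 is half open, set as the call begins (left out, the last holds). The fingers move at their own pace and stop on an object; "force" is the grip in N (left out, the last holds). Time passes only in rows, so rows that do not move let the fingers close. It gives the time, the measured TCP pose, the force and the opening at its end, in the units of the state.
- telemetry.get_state(): the state, without advancing time (a new reading comes with each control period).
- viewer.snapshot(name): name is "scene" or "side" or "wrist"; returns (picture, depth): 384x512x3 uint8, red, green, blue; 384x512 float32, mm along the optical axis (not along the pixel's ray), 0 where there is no reading.
- viewer.calibration(name): a dict with "intrinsics" (3x3 intrinsics, pixels), "R" (3x3) and "t" (3): a world point X has camera coordinates R X + t; the wrist camera has in their place "tool_from_camera" (4x4, takes a point from camera to tool coordinates, whose origin is the TCP and whose axes are the tool frame's). Camera axes: x right, y down, z forward; pixel columns grow to the right and rows downward; lengths in mm; the calibration is good to about 2 mm. A picture is of the moment at which its call begins: read the wrist's pose just before it. calibration takes no time and is no camera call.
- order.close_job(): hands the job in, once; it reports no verdict.
The state is a dict: "time": time; "joint_pos": joint angles; "qd": joint speeds; "joint_efforts": joint torques, N m; "eef_pos": TCP position; "ee_rot": TCP orientation; "ft_force": force on the tool from outside, world axes, zero at the start; "wrist_torque": the same for the moment, N m; "grip_width": opening from 0.0 (shut) to 1.0 (fully open).
Only numpy, scipy, OpenCV 4.12 (cv2) and the standard library are available. Lean on these libraries where they do the work, as an engineer would, in place of code of your own. Each camera call takes 0.05 s, during which the arm holds its last target. There are 200 camera calls.

## Task

The turntable that holds the timber is locked by the spring pin on its arm. Pull the pin's knob up, swing the table counter-clockwise (seen from above) to the next hole, the nearer of the two in the adjustable plate, and let the pin spring fully home there so that the table is locked again. Where exactly that plate has been clamped is not known, so feel for the hole with the pin; leave the tools and tape around the stand where they lie.

Things in the scene. Friction and masses are not known exactly. Their poses are not given: they have to be found in the camera images.
- stand: Fixed stand of the turntable: round grey foot 196 mm wide with an arc-shaped track, 50 mm wide, on one side. Origin: on the table's vertical axis at bench height; z up; its +x axis points from there to the FIRST hole, where the pin starts. The track runs from 17 deg before that hole to 140 deg counter-clockwise of it. All holes lie 120 mm from the axis, 12.4 mm wide; the round-ended pin is 10 mm.
- first_hole (a point): Mouth of the first hole, in the fixed steel block, 36 mm above the bench. The block's top runs from 14 deg before this hole to 38 deg past it; a 1 mm step down leads onto the aluminium plate, top 35 mm above the bench, no gap.
- plate_region (a point): Point on the track 60 deg counter-clockwise of the first hole, 35 mm above the bench, FIXED to the stand: only the middle of where the wanted hole may be. The adjustable aluminium plate has two holes 45 deg apart; the nearer, the wanted one, lies anywhere from 50 to 70 deg counter-clockwise of the first hole, the other at 95 to 115 deg.
- turntable (a joint): Angle of table and arm in rad: 0 with the pin over the first hole, growing counter-clockwise seen from above; stops at -0.09 and 2.05. The pin sits on the arm 120 mm from the axis. Turning takes about 2 N at the knob, 2 to 3 N more while the pin rides on the track; the table stays where it is left, and stops hard when the pin has dropped into a hole.
- index_pin (a joint): How far the pin is pulled up, in m: 0 fully home in a hole, 0.020 at its upper stop. A spring pushes it down with 7 N at 0, 14 N at 0.020. It reads about 0.012 while the pin rests on the steel block, 0.011 on the plate; from 0.013 up it clears both.
- knob (a point): Centre of the pin's black upright cylindrical knob, 26 mm wide, 30 mm high, on the outer end of the arm; 93 mm above the bench with the pin home (knob from 78 to 108 mm), rising with the pin. Below it a 24 mm wide guide, top 74 mm above the bench. The knob does not spin in the arm. The timber block strapped on the table keeps 85 mm or more from the knob's axis; the strap nuts top out 96 mm above the bench.
- spanner: Bystander: steel spanner 219 mm long lying on the bench, origin under its middle. Leave it.
- pliers: Bystander: red-handled pliers 174 mm long lying beside the stand, origin under the middle. Leave them.
- tape_roll: Bystander: black roll of tape 60 mm wide, 19 mm high, close behind the stand. Leave it.
- tape_measure: Bystander: yellow tape measure 95 mm long, 33 mm high. Leave it.
- glue_tube: Bystander: black and white tube 146 mm long, 26 mm high. Leave it.

How it is judged (in metres and radians):
On the way, in this order (a step that is already met when the one before it is completed fails the run):
1. the pin is pulled clear of the first hole (value of joint index_pin above 0.0115 m), for 0.1 s.
2. the table is swung on, away from the first hole (value of joint turntable above 0.5 rad), for 0.1 s.
At the end, for the whole second after the job is handed in: The pin is home (pulled up by less than 3 mm) in the nearer hole of the adjustable plate (table angle between 0.82 and 1.28 rad) and the table is at rest (value of joint index_pin below 0.003 m and value of joint turntable between 0.82 and 1.28 rad and velocity of joint turntable between -0.05 and 0.05 rad/s); the robot touches nothing.
It fails at once if one of the loose tools or tapes round the stand is moved more than 30 mm (distance of any of spanner, pliers, tape_roll, tape_measure, glue_tube from where it was at the start of the episode above 0.03 m).
It also fails if it takes over 48 s, if anything falls off the work surface, if the arm or the gripper's body presses on something with over 40 N, if the wrist force passes 120 N, or if a joint passes its speed limit or range.

## Working session

There is one attempt and no reset: what is moved stays moved. The work goes in short steps, Python scripts to look and compute and a tool call to move; the robot and the scene stay as the last step left them, time stands still between calls to the robot, and variables do not carry over. Pictures are saved under pics/ and viewed, about 8 in all and at most 12, crops included, and the job is handed in when it is done.

Besides the shell and the picture viewer there is one more tool, called after "Emit:" by a JSON object that holds its "method" and its "body". apply_moves: Moves the arm, as the interface text tells. Its arguments: {"type":"object","properties":{"motion":{"type":"array"},"claw":{"type":"number"},"force":{"type":"number"}},"required":["motion"]}

```bash
ls; mkdir -p pics; python3 - <<'E'
from bench import telemetry, viewer
import cv2,numpy as np
s=telemetry.get_state();print(s)
for n in("scene","side"):
    p,d=viewer.snapshot(n);np.savez(f"pics/{n}0.npz",p=p,d=d);cv2.imwrite(f"pics/{n}0.png",p[...,::-1]);c=viewer.calibration(n);print(n,c)
E
```

```text
pics
{'time': 0.0, 'joint_pos': array([-1.10399690e+00,  2.60662428e-01, -1.39392625e-01,  1.17268167e+00,
        2.32622790e-05,  1.57081602e+00]), 'qd': array([ 0.00033485,  0.0013422 ,  0.00144989,  0.00172308, -0.00036312,
        0.00028482]), 'joint_efforts': array([-4.35793290e-04, -4.05679858e+01,  2.53921437e+01,  1.87801482e-02,
       -1.28738475e-04,  1.34326589e-05]), 'eef_pos': array([ 235.93618848, -468.15925474,  197.46736269]), 'ee_rot': array([-3.14156943e+00,  1.94040000e-03, -1.10401660e+00]), 'ft_force': array([0.25226181, 0.56390019, 0.2171406 ]), 'wrist_torque': array([-0.04244564, -0.00702788, -0.02195363]), 'grip_width': 1.0001218091039694}
scene {'intrinsics': array([[486.68368079,   0.        , 258.65088624],
       [  0.        , 486.68368079, 187.5114212 ],
       [  0.        ,   0.        ,   1.        ]]), 'R': array([[-0.46722763, -0.88399015, -0.01611666],
       [-0.61281121,  0.3369297 , -0.71480123],
       [ 0.63730743, -0.32409842, -0.69914194]]), 't': array([ 280.47702258,  414.39450548, 1207.17995605])}
side {'intrinsics': array([[437.9876994 ,   0.        , 251.27486877],
       [  0.        , 437.9876994 , 189.67367941],
       [  0.        ,   0.        ,   1.        ]]), 'R': array([[ 0.99869487,  0.0487303 , -0.01529438],
       [ 0.00671716, -0.42217272, -0.90649053],
       [-0.05063043,  0.9052047 , -0.42194905]]), 't': array([-554.41234814,   78.59403215, 1282.47584323])}
```

View pics/scene0.png

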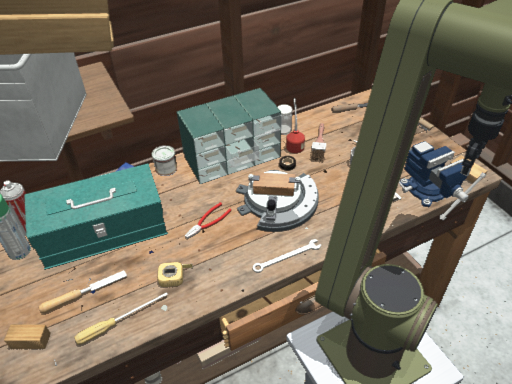

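View pics/side0.png

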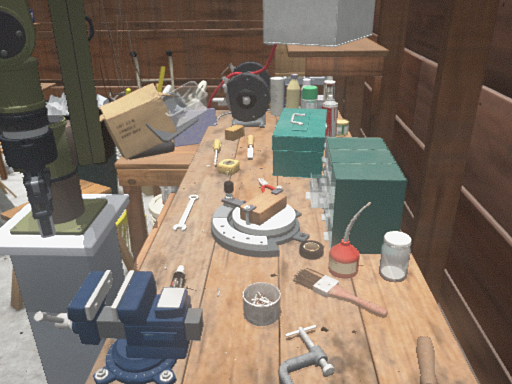

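The scene view shows the stand at about (281,200) with its dark knob at (271,208). In the side view the knob is at about (229,187) and the stand at (257,222). Next I'll compute positions and look at enlarged crops.

```bash
cat > h.py <<'E'
import numpy as np,cv2
from bench import viewer
def ray(n,u,v):
    c=viewer.calibration(n);R=c["R"];C=-R.T@c["t"]
    return C,R.T@np.linalg.inv(c["intrinsics"])@[u,v,1]
def onz(n,u,v,z):
    C,d=ray(n,u,v);return C+d*(z-C[2])/d[2]
def dep(n,u,v,D):
    C,d=ray(n,u,v);return C+d*D
def tri(a,b):
    (C1,d1),(C2,d2)=a,b
    s=np.linalg.lstsq(np.c_[d1,-d2],C2-C1,rcond=None)[0]
    p,q=C1+s[0]*d1,C2+s[1]*d2
    return (p+q)/2,np.linalg.norm(p-q)
E
python3 - <<'E'
from h import *
S=np.load("pics/scene0.npz");T=np.load("pics/side0.npz")
a=S["p"][160:240,230:330,::-1];b=T["p"][165:260,195:330,::-1]
a=cv2.resize(a,None,fx=5,fy=5,interpolation=2);b=cv2.resize(b,None,fx=5,fy=5,interpolation=2)
cv2.imwrite("pics/a.png",a);cv2.imwrite("pics/b.png",b)
for z in (93,):print(onz("scene",271,205,z),onz("side",229,187,z))
print(tri(ray("scene",271,205),ray("side",229,187)))
print(onz("scene",281,200,30))
E
```

```text
[490.7282642  14.5924903  93.       ] [493.37486218  12.09964493  93.        ]
(array([492.6181973 ,  14.04100333,  91.68017416]), np.float64(1.2964367960410383))
[547.07428483 -53.03991697  30.        ]
```

View pics/a.png

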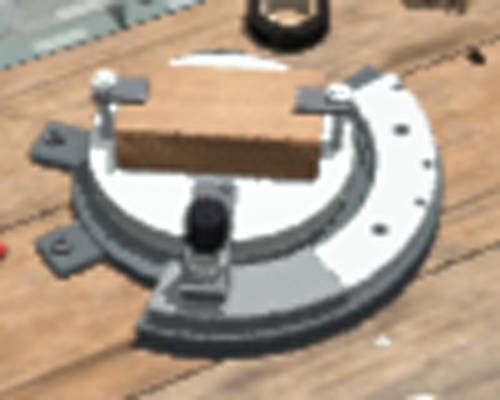

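View pics/b.png

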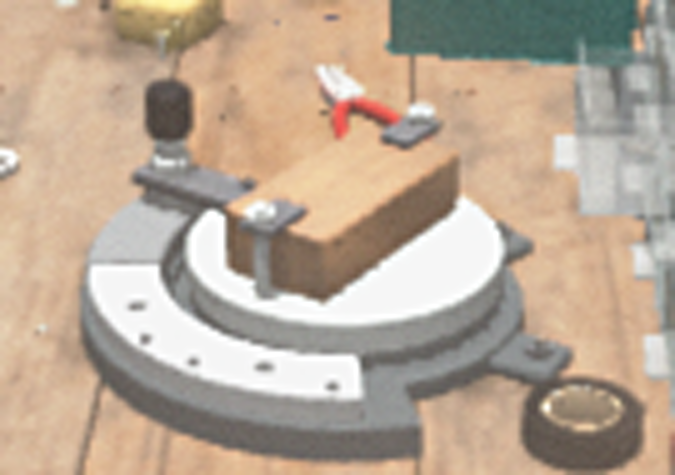

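The crops show the black knob, the white plate with two larger holes (crop a: (379,229) and (401,129); crop b: (137,305) and (265,367)), and some smaller screw holes. I'll compute the axis and the hole angles, treating the angles only as hints.

```bash
python3 - <<'E'
from h import *
from scipy.optimize import least_squares
f=lambda u,v,o:(o[0]+u/5-.4,o[1]+v/5-.4)
sc=[(379,229),(401,129),(420,203),(428,164),(398,86)];si=[(137,305),(265,367),(145,338),(193,361),(333,385)]
A=[onz("scene",*f(*p,(230,160)),35) for p in sc];B=[onz("side",*f(*p,(195,165)),35) for p in si]
print(np.round(A,1));print(np.round(B,1))
k1=onz("scene",*f(208,222,(230,160)),93);k2=onz("side",*f(168,110,(195,165)),93);print(k1,k2)
k=(k1+k2)[:2]/2;h=[(A[i]+B[i])[:2]/2 for i in(0,1)]
P=np.array([k]+h);r=least_squares(lambda c:np.linalg.norm(P-c,axis=1)-120,[560,-60]);c=r.x
print("axis",c,r.fun)
a=np.arctan2(*(P-c).T[::-1]);print(np.degrees(a),np.degrees(a-a[0]))
for q in list(A)+list(B):
    d=q[:2]-c;print(np.linalg.norm(d),np.degrees(np.arctan2(d[1],d[0])-a[0])%360)
# steel/plate boundary
for n,p in(("scene",f(318,258,(230,160))),("scene",f(345,285,(230,160))),("side",f(130,264,(195,165)))):
    d=onz(n,*p,35)[:2]-c;print("bd",np.linalg.norm(d),np.degrees(np.arctan2(d[1],d[0])-a[0])%360)
w=viewer.calibration("wrist");print(w)
E
```

```text
[[ 485.6 -105.9   35. ]
 [ 555.4 -166.    35. ]
 [ 492.5 -140.6   35. ]
 [ 519.6 -163.9   35. ]
 [ 591.2 -186.2   35. ]]
[[ 483.9 -104.5   35. ]
 [ 554.6 -165.1   35. ]
 [ 491.7 -138.2   35. ]
 [ 518.2 -160.2   35. ]
 [ 588.9 -181.2   35. ]]
[494.04669692  12.07895337  93.        ] [490.86309234  14.76092938  93.        ]
axis [592.73590564 -51.98480142] [-0.27505878  0.37373436 -0.33239698]
[ 146.8870212  -153.77421971 -108.39150805] [   0.         -300.66124091 -255.27852926]
119.9240930897321 59.82688624214836
119.9665467723126 104.97537509269947
133.81808407546436 74.58868851608412
133.73665309609203 89.94834735702597
134.18314224890176 122.46461209562653
120.83204703909281 58.85429989707444
119.3710210254407 104.4662996945749
132.83221318121744 73.59453925574718
131.40547184067634 88.54644670766169
129.26155778408156 121.40380856060236
bd 110.34067437853284 37.12043151062903
bd 137.83955816233447 37.55346040603513
bd 117.82282353050456 36.9126687757996
{'intrinsics': array([[273.87647318,   0.        , 258.45123804],
       [  0.        , 273.87647318, 192.38974638],
       [  0.        ,   0.        ,   1.        ]]), 'tool_from_camera': array([[ 9.99999241e-01, -1.15923050e-03, -4.18132370e-04,
        -5.97013085e-01],
       [ 1.22972064e-03,  9.60771859e-01,  2.77337200e-01,
        -7.02096391e+01],
       [ 8.02320726e-05, -2.77337503e-01,  9.60772555e-01,
        -1.75136020e+02],
       [ 0.00000000e+00,  0.00000000e+00,  0.00000000e+00,
         1.00000000e+00]])}
```

Emit:
{"method": "apply_moves", "body": {"motion": [[0,0,-1,0,0,0],[0,0,-1,0,0,0],[0,0,-1,0,0,0],[-0.68,-0.97,0,0,0,0],[-0.68,-0.97,0,0,0,0],[-0.68,-0.97,0,0,0,0],[-0.68,-0.97,0,0,0,0],[-0.68,-0.97,0,0,0,0],[-0.68,-0.97,0,0,0,0],[-0.68,-0.97,0,0,0,0]]}}

```text
time: 1.35
eef_pos: [314.2, -316.2, 255.1]
ee_rot: [3.141, 0.013, -1.108]
ft_force: [0.3, -0.3, 0.0]
grip_width: 0.998
```

Emit:
{"method": "apply_moves", "body": {"motion": [[-0.68,-0.97,0,0,0,0],[-0.68,-0.97,0,0,0,0],[-0.68,-0.97,0,0,0,0],[-0.68,-0.97,0,0,0,0],[-0.68,-0.97,0,0,0,0],[-0.68,-0.97,0,0,0,0],[-0.68,-0.97,0,0,0,0],[-0.68,-0.97,0,0,0,0],[-0.68,-0.97,0,0,0,0],[-0.68,-0.97,0,0,0,0]]}}

```text
time: 2.6
eef_pos: [426.9, -98.8, 252.8]
ee_rot: [3.135, 0.02, -1.108]
ft_force: [0.1, 0.1, -0.6]
grip_width: 0.998
```

Emit:
{"method": "apply_moves", "body": {"motion": [[0,0,0,0,0,-1],[0,0,0,0,0,-1],[0,0,0,0,0,-1],[0,0,0,0,0,-1]]}}

```text
time: 3.1
eef_pos: [426.2, -96.6, 251.0]
ee_rot: [-3.139, 0.025, -0.608]
ft_force: [0.1, -0.9, 0.2]
grip_width: 1.002
```

```bash
python3 -c "
from bench import telemetry as t
print(t.get_state())"
```

```text
{'time': 3.1, 'joint_pos': array([-0.23233763,  0.10784531, -0.19430792,  1.29072491,  0.01179326,
        1.94684101]), 'qd': array([ 7.36222004e-05,  2.08861548e-03, -7.02046497e-03,  1.05310466e-05,
       -7.91385127e-04, -9.80016593e-01]), 'joint_efforts': array([ 2.71304167e-02, -3.20518506e+01,  2.57281619e+01,  1.96329989e-01,
        4.75190976e-02,  8.17423593e-01]), 'eef_pos': array([426.21842431, -96.56504021, 250.96937644]), 'ee_rot': array([-3.13873426,  0.02486959, -0.60847699]), 'ft_force': array([ 0.10678208, -0.86160492,  0.20032452]), 'wrist_torque': array([-0.01052423, -0.04958838, -0.00730367]), 'grip_width': 1.0023580942400043}
```

Emit:
{"method": "apply_moves", "body": {"motion": [[0,0,0,0,0,-1],[0,0,0,0,0,-1],[0,0,0,0,0,-1],[0,0,0,0,0,-1],[0,0,0,0,0,-1],[0,0,0,0,0,-1],[0,0,0,0,0,-1],[0,0,0,0,0,-1],[0,0,0,0,0,-1],[0,0,0,0,0,-1]]}}

```text
time: 4.35
eef_pos: [422.2, -95.6, 246.7]
ee_rot: [-3.109, 0.012, 0.633]
ft_force: [0.1, 1.0, 0.1]
grip_width: 1.005
```

Emit:
{"method": "apply_moves", "body": {"motion": [[0,0,0,0,0,-1],[0,0,0,0,0,-1],[0,0,0,0,0,-1]]}}

```text
time: 4.72
eef_pos: [420.9, -95.3, 245.4]
ee_rot: [-3.104, 0.001, 1.005]
ft_force: [-0.1, -0.6, 0.1]
grip_width: 1.0
```

```bash
cat >> h.py <<'E'
from scipy.spatial.transform import Rotation as Ro
from bench import telemetry
def plan(target,yaw=None):
    "shift (in 20 mm units) and turn (0.12 rad units) in tool axes to the target"
    s=telemetry.get_state();R=Ro.from_euler("xyz",s["ee_rot"])
    yaw=s["ee_rot"][2] if yaw is None else yaw
    G=Ro.from_euler("xyz",[np.pi,0,yaw])
    print(np.round(s["eef_pos"],1),np.round(s["ee_rot"],3),np.round(s["ft_force"],1),s["grip_width"])
    print("shift",np.round(R.inv().apply(np.array(target)-s["eef_pos"])/20,2),"turn",np.round((R.inv()*G).as_rotvec()/.12,2))
C=np.array([592.7,-52.0]);A0=np.radians(146.9)
def at(deg,z,r=120):
    a=A0+np.radians(deg);return [*(C+r*np.array([np.cos(a),np.sin(a)])),z],a-np.pi/2
E
python3 - <<'E'
from h import *
plan(*at(0,160))
E
```

```text
[420.9 -95.3 245.4] [-3.104e+00  1.000e-03  1.005e+00] [-0.1 -0.6  0.1] 1.000294581398836
shift [6.51 0.25 4.26] turn [-0.32  0.01  0.1 ]
```

Emit:
{"method": "apply_moves", "body": {"motion": [[0.81,0.02,0.5,-0.05,0,0.01],[0.81,0.02,0.5,-0.05,0,0.01],[0.81,0.02,0.5,-0.05,0,0.01],[0.81,0.02,0.5,-0.05,0,0.01],[0.81,0.02,0.5,-0.05,0,0.01],[0.81,0.02,0.5,-0.05,0,0.01],[0.81,0.02,0.5,-0.05,0,0.01],[0.81,0.02,0.5,-0.05,0,0.01],[0,0,0,0,0,0]]}}

```text
time: 5.85
eef_pos: [495.4, 22.3, 156.1]
ee_rot: [3.135, 0.002, 0.983]
ft_force: [0.3, -0.3, -0.2]
grip_width: 1.0
```

```bash
python3 - <<'E'
from h import *
p,d=viewer.snapshot("wrist");cv2.imwrite("pics/w1.png",p[...,::-1]);np.savez("pics/w1.npz",p=p,d=d)
plan(*at(0,76))
E
```

```text
[495.3  21.8 156.6] [3.134e+00 2.000e-03 9.820e-01] [ 0.4 -0.4  0.3] 0.9980277061509197
shift [-0.42  0.07  4.03] turn [ 0.06  0.02 -0.09]
```

View pics/w1.png

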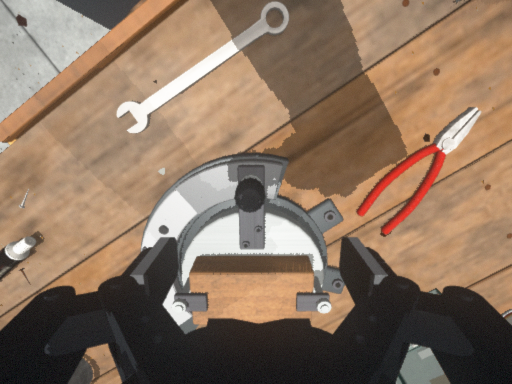

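The wrist view shows the knob top at about (250,192), and the spanner and pliers are clear of the fingers. I'll check the knob position from this view.

```bash
python3 - <<'E'
from h import *
Z=np.load("pics/w1.npz");d=Z["d"];p=Z["p"].astype(int)
c=viewer.calibration("wrist");M=c["tool_from_camera"];K=np.linalg.inv(c["intrinsics"])
R=Ro.from_euler("xyz",[3.134,.002,.982])
def w(u,v,D):return R.apply((M@np.r_[K@[u,v,1]*D,1])[:3])+[495.3,21.8,156.6]
m=np.zeros(d.shape,bool);m[172:216,228:275]=1
uu=np.argwhere(m&(d>0));P=np.array([w(u,v,d[v,u]) for v,u in uu])
t=P[(abs(P[:,2]-108)<5)];print(len(t),t.mean(0),(t.max(0)+t.min(0))/2,t.max(0)-t.min(0))
print(at(0,93))
E
```

```text
667 [489.93617327  15.90323086 107.23338469] [490.6227874   15.17685899 106.40940917] [26.1147416 26.2720507  6.7539765]
([np.float64(492.1737540055474), np.float64(13.532235321731505), 93], np.float64(0.9930923443847735))
```

Emit:
{"method": "apply_moves", "body": {"motion": [[-0.42,0.05,0.3,0.06,0.02,-0.09],[0,0,0.75,0,0,0],[0,0,0.75,0,0,0],[0,0,0.75,0,0,0],[0,0,0.75,0,0,0],[0,0,0.6,0,0,0],[0,0,0,0,0,0]]}}

```text
time: 6.78
eef_pos: [490.2, 7.3, 77.7]
ee_rot: [3.139, -0.0, 0.987]
ft_force: [-0.2, -0.4, 0.6]
grip_width: 1.0
```

```bash
python3 - <<'E'
from h import *
t,y=at(0,76);plan([491.3,14.3,76],y)
E
```

```text
[490.2   7.3  77.7] [ 3.139 -0.     0.987] [-0.2 -0.4  0.6] 1.0002614599772612
shift [ 0.32 -0.15  0.09] turn [ 0.02 -0.   -0.05]
```

Emit:
{"method": "apply_moves", "body": {"motion": [[0.3,-0.14,0.06,0,0,-0.05],[0,0,0,0,0,0]]}}

```text
time: 7.02
eef_pos: [492.0, 13.9, 77.4]
ee_rot: [3.138, -0.001, 0.993]
ft_force: [-1.1, -0.0, -0.1]
grip_width: 1.004
```

```bash
python3 - <<'E'
from h import *
t,y=at(0,76);plan([491.3,14.3,76],y)
E
```

```text
[492.   13.9  77.4] [ 3.138e+00 -1.000e-03  9.930e-01] [-1.1 -0.  -0.1] 1.003802465017412
shift [-0.   -0.04  0.07] turn [ 0.03 -0.01 -0.  ]
```

Aligned. Close on the knob.

Emit:
{"method": "apply_moves", "body": {"motion": [[0,0,0.05,0,0,0],[0,0,0,0,0,0],[0,0,0,0,0,0],[0,0,0,0,0,0],[0,0,0,0,0,0],[0,0,0,0,0,0],[0,0,0,0,0,0]], "claw": -1, "force": 60}}

```text
time: 7.9
eef_pos: [492.9, 14.2, 77.3]
ee_rot: [3.136, -0.002, 0.994]
ft_force: [0.3, 0.6, -0.2]
grip_width: -0.001
```

The fingers closed fully (width 0), so the knob isn't between them. I need to look.

```bash
python3 - <<'E'
from h import *
p,d=viewer.snapshot("wrist");a=cv2.resize(p[100:300,150:370,::-1],None,fx=1.8,fy=1.8)
q,d2=viewer.snapshot("side");b=cv2.resize(q[110:260,160:330,::-1],(408,360))
np.savez("pics/w2.npz",p=p,d=d)
cv2.imwrite("pics/w2.png",np.hstack([a[:360],b])[:,:800])
E
```

```text
(no output)
```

View pics/w2.png

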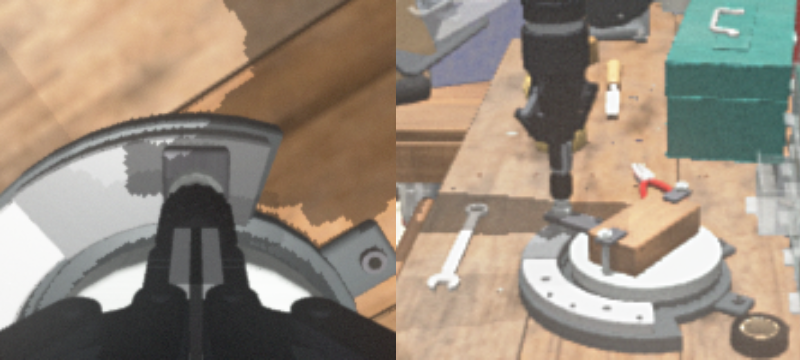

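```bash
python3 - <<'E'
from h import *
Z=np.load("pics/w2.npz");d=Z["d"];p=Z["p"]
c=viewer.calibration("wrist");M=c["tool_from_camera"];K=np.linalg.inv(c["intrinsics"])
for u in (240,259,278):
  for v in range(184,280,6):
    t=(M@np.r_[K@[u,v,1]*d[v,u],1])[:3];print(u,v,np.round(t,0),p[v,u],end=" | ")
  print()
s=telemetry.get_state();print(s["grip_width"],s["eef_pos"],s["ft_force"])
E
```

```text
240 184 [-15. -16.  41.] [109 109 108] | 240 190 [-14. -16.  23.] [102 101 101] | 240 196 [-15.  -5.  43.] [94 93 93] | 240 202 [-15.  -0.  41.] [101  97  96] | 240 208 [-15.   5.  40.] [125 123 124] | 240 214 [-12.  -8.  -8.] [74 73 76] | 240 220 [-11.  -8. -18.] [52 50 50] | 240 226 [-11.  -8. -29.] [50 49 48] | 240 232 [-11.  -5. -29.] [52 51 51] | 240 238 [-10.  -8. -43.] [46 45 47] | 240 244 [ -9.  -8. -50.] [56 59 60] | 240 250 [ -9.  -8. -56.] [45 48 47] | 240 256 [ -8.  -8. -62.] [44 45 48] | 240 262 [ -7. -14. -78.] [47 46 47] | 240 268 [ -7. -13. -80.] [44 46 46] | 240 274 [ -7. -12. -84.] [41 41 42] | 
259 184 [  1. -21.  22.] [87 85 87] | 259 190 [  1. -16.  22.] [104  99 101] | 259 196 [  1. -14.  14.] [132 135 130] | 259 202 [  0. -16.  -6.] [51 49 49] | 259 208 [  0. -15. -17.] [42 38 42] | 259 214 [  0. -15. -26.] [44 41 44] | 259 220 [  0. -13. -30.] [43 42 43] | 259 226 [  0.  -9. -30.] [45 44 45] | 259 232 [  0. -11. -43.] [44 46 43] | 259 238 [  0. -12. -52.] [37 41 39] | 259 244 [  0. -12. -57.] [38 41 39] | 259 250 [  0. -12. -64.] [38 39 39] | 259 256 [  0. -12. -70.] [39 39 40] | 259 262 [  0.  -9. -70.] [54 53 54] | 259 268 [  0.  -6. -69.] [55 57 57] | 259 274 [  0.  -4. -71.] [57 56 56] | 
278 184 [ 16. -15.  43.] [134 132 133] | 278 190 [ 16. -11.  41.] [129 130 128] | 278 196 [16. -5. 42.] [127 126 126] | 278 202 [16.  0. 43.] [127 126 127] | 278 208 [16.  5. 42.] [115 116 115] | 278 214 [16. 10. 41.] [78 76 77] | 278 220 [ 12.  -8. -18.] [47 42 46] | 278 226 [ 12.  -8. -27.] [43 43 40] | 278 232 [ 12.  -5. -28.] [40 40 39] | 278 238 [ 11.  -7. -42.] [44 44 44] | 278 244 [ 10.  -7. -48.] [50 49 52] | 278 250 [ 10.  -7. -55.] [40 41 41] | 278 256 [  9.  -7. -61.] [44 46 45] | 278 262 [  8. -14. -78.] [41 42 43] | 278 268 [  8. -12. -79.] [41 41 43] | 278 274 [  7. -13. -85.] [37 40 39] | 
0.0002881875835340868 [492.82363578  14.22126707  77.24906172] [-0.35440675 -0.47836097  0.22203831]
```

```bash
python3 - <<'E'
from h import *
c=viewer.calibration("wrist");M=c["tool_from_camera"];K=np.linalg.inv(c["intrinsics"])
def cloud(d):
    v,u=np.mgrid[0:384,0:512];k=np.stack([u,v,np.ones_like(u)],-1)@K.T*d[...,None]
    return k@M[:3,:3].T+M[:3,3]
for f in("w1","w2"):
    d=np.load(f"pics/{f}.npz")["d"];T=cloud(d)
    for z in range(-70,10,6):
        m=(d>0)&(abs(T[...,2]-z)<3)&(abs(T[...,0])<70)&(abs(T[...,1])<40);q=T[m]
        if len(q):print(f,z,len(q),"x",np.round(np.percentile(q[:,0],[1,25,50,75,99])),"y",np.round(np.percentile(q[:,1],[1,50,99])))
E
```

```text
w1 -70 805 x [-56. -43. -42.  43.  56.] y [-12.  -7.  10.]
w1 -64 731 x [-56. -43.  42.  43.  56.] y [-12.  -7.  10.]
w1 -58 621 x [-55. -43. -42.  43.  56.] y [-12.  -7.  10.]
w1 -52 466 x [-54. -43.  43.  43.  54.] y [-12.  -6.  10.]
w1 -46 154 x [-43. -43. -42.  43.  44.] y [-11.  -1.  10.]
w2 -70 552 x [-9. -1.  0.  1. 11.] y [-13.  -7.  10.]
w2 -64 254 x [-13.  -4.  -0.   5.  13.] y [-12. -11.  -7.]
w2 -58 327 x [-13.  -6.   0.   8.  13.] y [-12.  -8.  -7.]
w2 -52 294 x [-13.  -7.  -0.   7.  13.] y [-12.  -8.  -7.]
w2 -46 254 x [-13.  -6.  -0.   7.  14.] y [-12. -11.  -7.]
w2 -40 172 x [-12.  -5.   0.   5.  12.] y [-12. -11.  -7.]
w2 -34 26 x [-8. -3.  0.  3.  8.] y [-12. -11.  -4.]
w2 -28 551 x [-13.  -6.   0.   7.  13.] y [-15. -10.  -2.]
w2 -22 157 x [-13.  -6.   0.   6.  13.] y [-16. -13.  -3.]
w2 -16 125 x [-13.  -6.  -0.   5.  13.] y [-16. -14.  -3.]
w2 -10 115 x [-12.  -6.   0.   7.  13.] y [-16. -13.  -7.]
w2 -4 51 x [-13.  -5.   1.   6.  13.] y [-16. -14.  -5.]
w2 8 45 x [-8. -3. -0.  3.  9.] y [-13. -11.  -7.]
```

The wrist depth gives the fingertips at tool z ≈ -34 mm when shut and -46 mm when open. The real tips therefore end about 34 mm behind the reported TCP, so the fingers closed just above the knob top (z ≈ 107). The lateral alignment is good. I'll open, go about 29 mm deeper and grip again.

Emit:
{"method": "apply_moves", "body": {"motion": [[0,0,-0.2,0,0,0],[0,0,0,0,0,0],[0,0,0,0,0,0],[0,0,0,0,0,0],[0,0,0,0,0,0],[0,0,0,0,0,0]], "claw": 0.6}}

```text
time: 8.75
eef_pos: [492.9, 14.2, 81.6]
ee_rot: [3.136, -0.002, 0.994]
ft_force: [-0.4, 0.0, -0.1]
grip_width: 0.798
```

Emit:
{"method": "apply_moves", "body": {"motion": [[0,-0.1,0.4,0,0,0],[0,0,0.4,0,0,0],[0,0,0.4,0,0,0],[0,0,0.4,0,0,0],[0,0,0,0,0,0]]}}

```text
time: 9.38
eef_pos: [490.3, 15.4, 46.4]
ee_rot: [3.138, -0.001, 0.994]
ft_force: [0.0, -0.4, 0.4]
grip_width: 0.801
```

Emit:
{"method": "apply_moves", "body": {"motion": [[0,0,-0.05,0,0,0],[0,0,0,0,0,0],[0,0,0,0,0,0],[0,0,0,0,0,0],[0,0,0,0,0,0],[0,0,0,0,0,0]], "claw": -1, "force": 80}}

```text
time: 10.12
eef_pos: [490.8, 15.5, 48.1]
ee_rot: [3.137, -0.002, 0.994]
ft_force: [0.3, 0.1, -0.9]
grip_width: 0.275
```

Gripped (0.275 of 85 mm, about 23–26 mm). Now pull up about 16 mm.

Emit:
{"method": "apply_moves", "body": {"motion": [[0,0,-0.25,0,0,0],[0,0,-0.25,0,0,0],[0,0,-0.25,0,0,0],[0,0,-0.15,0,0,0],[0,0,0,0,0,0]]}}

```text
time: 10.75
eef_pos: [490.6, 15.5, 64.4]
ee_rot: [3.138, -0.001, 0.994]
ft_force: [3.5, -0.4, -13.3]
grip_width: 0.277
```

The -13.3 N force matches the spring with the pin about 16 mm up. Start the swing.

Emit:
{"method": "apply_moves", "body": {"motion": [[-0.3,0.01,0,0,0,-0.4],[-0.4,0.02,0,0,0,-0.55],[-0.4,0.02,0,0,0,-0.55],[-0.4,0.02,0,0,0,-0.55]]}}

```text
time: 11.25
eef_pos: [477.2, -11.7, 63.4]
ee_rot: [3.14, -0.001, 1.248]
ft_force: [4.4, -1.2, -12.3]
grip_width: 0.279
```

```bash
cat >> h.py <<'E'
def where():
    s=telemetry.get_state();v=s["eef_pos"][:2]-C;a=np.arctan2(v[1],v[0]);f=s["ft_force"]
    print("r %.1f deg %.2f yawdeg %.2f z %.1f"%(np.hypot(*v),np.degrees(a-A0)%360,np.degrees(s["ee_rot"][2]-A0+np.pi/2)%360,s["eef_pos"][2]),"Frad %.1f Ftan %.1f Fz %.1f"%(f[:2]@[np.cos(a),np.sin(a)],f[:2]@[-np.sin(a),np.cos(a)],f[2]),"grip %.3f t %.2f"%(s["grip_width"],s["time"]),"rp",np.round(s["ee_rot"][:2],3))
E
python3 -c "
from h import *
where()"
```

```text
r 122.4 deg 13.86 yawdeg 14.60 z 63.4 Frad -4.5 Ftan -0.3 Fz -12.3 grip 0.279 t 11.25 rp [ 3.14e+00 -1.00e-03]
```

Emit:
{"method": "apply_moves", "body": {"motion": [[-0.43,0.03,-0.02,0,0,-0.58],[-0.43,0.03,-0.02,0,0,-0.58],[-0.43,0.03,-0.02,0,0,-0.58],[-0.43,0.03,-0.02,0,0,-0.58]]}}

```text
time: 11.75
eef_pos: [470.6, -45.5, 63.8]
ee_rot: [-3.141, -0.003, 1.535]
ft_force: [3.3, 1.1, -13.4]
grip_width: 0.28
```

```bash
python3 -c "
from h import *
where()"
```

```text
r 122.3 deg 30.03 yawdeg 31.04 z 63.8 Frad -3.2 Ftan -1.3 Fz -13.4 grip 0.280 t 11.75 rp [-3.141e+00 -3.000e-03]
```

Emit:
{"method": "apply_moves", "body": {"motion": [[-0.43,0.03,-0.02,0,0,-0.56],[-0.43,0.03,-0.02,0,0,-0.56],[-0.43,0.03,-0.02,0,0,-0.56],[-0.43,0.03,-0.02,0,0,-0.56],[0,0,0,0,0,0]]}}

```text
time: 12.38
eef_pos: [473.7, -79.0, 63.7]
ee_rot: [-3.14, -0.007, 1.811]
ft_force: [3.2, -0.1, -13.0]
grip_width: 0.28
```

```bash
python3 -c "
from h import *
where()"
```

```text
r 122.0 deg 45.88 yawdeg 46.87 z 63.7 Frad -3.1 Ftan 0.8 Fz -13.0 grip 0.280 t 12.38 rp [-3.14  -0.007]
```

On the plate side now (46°, table > 0.8 rad). Lower the pin onto the plate, then loosen the fingers so they only cage the knob.

Emit:
{"method": "apply_moves", "body": {"motion": [[0,0,0.12,0,0,0],[0,0,0.12,0,0,0],[0,0,0,0,0,0]]}}

```text
time: 12.75
eef_pos: [473.7, -78.9, 59.0]
ee_rot: [-3.14, -0.006, 1.81]
ft_force: [2.2, -1.4, -10.4]
grip_width: 0.279
```

Emit:
{"method": "apply_moves", "body": {"motion": [[0,0,0,0,0,0],[0,0,0,0,0,0],[0,0,0.25,0,0,0],[0,0,0.1,0,0,0],[0,0,0,0,0,0]], "claw": -0.24}}

```text
time: 13.38
eef_pos: [474.3, -78.3, 54.5]
ee_rot: [3.14, -0.006, 1.809]
ft_force: [0.3, 0.3, 0.4]
grip_width: 0.38
```

```bash
python3 -c "
from h import *
where()"
```

```text
r 121.3 deg 45.62 yawdeg 46.77 z 54.5 Frad -0.3 Ftan -0.2 Fz 0.4 grip 0.380 t 13.38 rp [ 3.14  -0.006]
```

Emit:
{"method": "apply_moves", "body": {"motion": [[-0.15,0,0,0,0,-0.15],[-0.15,0,0,0,0,-0.17],[-0.15,0,0,0,0,-0.2],[-0.15,0,0,0,0,-0.2],[-0.15,0,0,0,0,-0.2],[-0.15,0,0,0,0,-0.2]]}}

```text
time: 14.12
eef_pos: [477.0, -81.2, 53.9]
ee_rot: [3.13, -0.038, 1.959]
ft_force: [-1.3, 10.6, 3.4]
grip_width: 0.38
```

```bash
python3 -c "
from h import *
where()"
```

```text
r 119.3 deg 47.25 yawdeg 55.32 z 53.9 Frad -1.4 Ftan -10.6 Fz 3.4 grip 0.380 t 14.12 rp [ 3.13  -0.038]
```

The push met 10.6 N with almost no motion, so the table is blocked or the friction is higher than stated. I'll look before pushing harder.

```bash
python3 - <<'E'
from h import *
p,d=viewer.snapshot("wrist");a=cv2.resize(p[100:300,150:370,::-1],None,fx=1.8,fy=1.8)
q,d2=viewer.snapshot("side");b=cv2.resize(q[150:260,190:310,::-1],(393,360),interpolation=2)
np.savez("pics/w3.npz",p=p,d=d,q=q)
cv2.imwrite("pics/w3.png",np.hstack([a[:360],b])[:,:800]);where()
c=viewer.calibration("wrist");M=c["tool_from_camera"];K=np.linalg.inv(c["intrinsics"])
v,u=np.mgrid[0:384,0:512];T=(np.stack([u,v,np.ones_like(u)],-1)@K.T*d[...,None])@M[:3,:3].T+M[:3,3]
for z in range(-80,12,6):
        m=(d>0)&(abs(T[...,2]-z)<3)&(abs(T[...,0])<40)&(abs(T[...,1])<30);t=T[m]
        if len(t):print(z,len(t),"x",np.round(np.percentile(t[:,0],[1,25,50,75,99])),"y",np.round(np.percentile(t[:,1],[1,50,99])))
E
```

```text
r 119.4 deg 47.27 yawdeg 55.28 z 53.9 Frad -1.6 Ftan -9.7 Fz 3.5 grip 0.381 t 14.22 rp [ 3.13  -0.038]
-80 972 x [-39. -27. -17.  27.  39.] y [-14. -12.  -2.]
-74 563 x [-36. -18.  17.  19.  37.] y [-14.  -7.   9.]
-68 693 x [-22. -17. -16.  18.  23.] y [-12.  -7.  11.]
-62 2536 x [-27.  -2.   4.  10.  28.] y [-13.  -4.  10.]
-56 689 x [-29. -16.   1.  17.  30.] y [-14. -11.   9.]
-50 588 x [-29. -16.   0.  15.  30.] y [-14. -11.   8.]
-44 520 x [-28. -16.   0.  17.  29.] y [-14. -11.   9.]
-38 269 x [-26. -16.   0.  17.  27.] y [-14. -11.   9.]
-32 10 x [-16. -16. -16. -16. -16.] y [1. 4. 8.]
-20 184 x [-7. -2.  2.  6. 11.] y [-11.  -8.  -3.]
-14 206 x [-8. -4.  1.  7. 12.] y [-12.  -9.   0.]
-8 190 x [-9. -5.  2.  8. 14.] y [-13. -11.   2.]
-2 922 x [-15.  -9.  -0.  10.  17.] y [-21. -13.  28.]
4 91 x [-16.  -5.   3.  10.  17.] y [-22. -20.  29.]
10 1 x [17. 17. 17. 17. 17.] y [-18. -18. -18.]
```

View pics/w3.png

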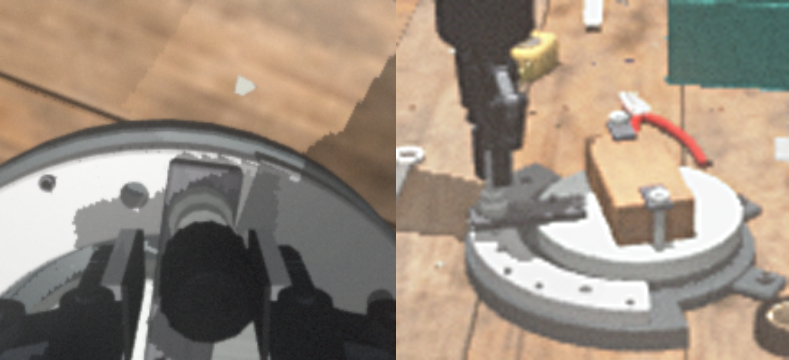

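Wrist view: the knob is up against the trailing (right) finger, with the pin still riding on the plate. The hole is ahead at about (134,195) in the crop. So it is friction, and the small steps were too soft. I'll use larger steps.

Emit:
{"method": "apply_moves", "body": {"motion": [[-0.3,-0.04,0,0.04,-0.1,0.1],[-0.35,-0.04,0,0.04,-0.1,0.1],[-0.35,-0.04,0,0,0,0]]}}

```text
time: 14.6
eef_pos: [477.3, -87.7, 53.7]
ee_rot: [3.136, -0.043, 1.941]
ft_force: [-1.9, 12.3, 4.7]
grip_width: 0.374
```

```bash
python3 -c "
from h import *
where()"
```

```text
r 120.8 deg 50.31 yawdeg 54.31 z 53.7 Frad -1.8 Ftan -12.3 Fz 4.7 grip 0.374 t 14.60 rp [ 3.136 -0.043]
```

Emit:
{"method": "apply_moves", "body": {"motion": [[-0.4,-0.02,0,0,-0.1,-0.05],[-0.4,-0.02,0,0,-0.1,-0.05],[-0.4,-0.02,0,0,-0.1,-0.05]]}}

```text
time: 14.98
eef_pos: [480.5, -97.6, 53.4]
ee_rot: [3.131, -0.036, 1.967]
ft_force: [-4.6, 12.1, 12.1]
grip_width: 0.378
```

```bash
python3 -c "
from h import *
where()"
```

```text
r 121.1 deg 55.24 yawdeg 55.81 z 53.4 Frad -0.3 Ftan -13.0 Fz 12.1 grip 0.378 t 14.97 rp [ 3.131 -0.036]
```

Emit:
{"method": "apply_moves", "body": {"motion": [[-0.35,-0.01,-0.1,0,-0.1,-0.15],[-0.35,0,-0.05,0,-0.1,-0.15],[-0.35,0,-0.03,0,-0.1,-0.15]]}}

```text
time: 15.35
eef_pos: [485.1, -110.1, 55.5]
ee_rot: [3.128, -0.016, 2.028]
ft_force: [-4.3, 22.6, 7.0]
grip_width: 0.377
```

```bash
python3 -c "
from h import *
where()"
```

```text
r 122.2 deg 61.46 yawdeg 59.28 z 55.5 Frad -6.9 Ftan -21.9 Fz 7.0 grip 0.377 t 15.35 rp [ 3.128 -0.016]
```

A 22 N hard stop at TCP 61.5°, so the knob is at about 59.5° where the cameras put the hole. Unload and check the knob height.

Emit:
{"method": "apply_moves", "body": {"motion": [[0.15,0,0,0,0,0],[0.1,0,0,0,0,0],[0,0,0,0,0,0]]}}

```text
time: 15.72
eef_pos: [483.8, -107.0, 55.8]
ee_rot: [3.128, -0.012, 2.028]
ft_force: [0.1, -0.9, -0.5]
grip_width: 0.381
```

```bash
cat >> h.py <<'E'
def knob(name):
    s=telemetry.get_state();p,d=viewer.snapshot("wrist");np.savez(f"pics/{name}.npz",p=p,d=d)
    c=viewer.calibration("wrist");M=c["tool_from_camera"];K=np.linalg.inv(c["intrinsics"])
    v,u=np.mgrid[0:384,0:512];T=(np.stack([u,v,np.ones_like(u)],-1)@K.T*d[...,None])@M[:3,:3].T+M[:3,3]
    W=T@Ro.from_euler("xyz",s["ee_rot"]).as_matrix().T+s["eef_pos"]
    m=(d>0)&(abs(T[...,0])<12)&(T[...,1]<9)&(T[...,1]>-13)&(W[...,2]>98)&(W[...,2]<130)&(p.max(2)<75)
    h=np.histogram(W[m][:,2],np.arange(98,131,1));print(dict(zip(h[1][:-1].astype(int),h[0])))
    z=h[1][h[0].argmax()];k=W[m&(abs(W[...,2]-z-.5)<2)];q=(k.max(0)+k.min(0))/2;e=q[:2]-C
    print("top",z+.5,"mid",q[:2],"r",np.hypot(*e),"deg",np.degrees(np.arctan2(e[1],e[0])-A0)%360)
E
python3 -c "
from h import *
where();knob('w4')"
```

```text
r 122.0 deg 59.89 yawdeg 59.31 z 55.8 Frad 0.3 Ftan 0.8 Fz -0.5 grip 0.381 t 15.72 rp [ 3.128 -0.012]
{np.int64(98): np.int64(45), np.int64(99): np.int64(26), np.int64(100): np.int64(35), np.int64(101): np.int64(40), np.int64(102): np.int64(62), np.int64(103): np.int64(70), np.int64(104): np.int64(88), np.int64(105): np.int64(139), np.int64(106): np.int64(350), np.int64(107): np.int64(720), np.int64(108): np.int64(151), np.int64(109): np.int64(2), np.int64(110): np.int64(0), np.int64(111): np.int64(0), np.int64(112): np.int64(0), np.int64(113): np.int64(0), np.int64(114): np.int64(0), np.int64(115): np.int64(0), np.int64(116): np.int64(0), np.int64(117): np.int64(0), np.int64(118): np.int64(0), np.int64(119): np.int64(0), np.int64(120): np.int64(0), np.int64(121): np.int64(0), np.int64(122): np.int64(0), np.int64(123): np.int64(0), np.int64(124): np.int64(0), np.int64(125): np.int64(0), np.int64(126): np.int64(0), np.int64(127): np.int64(0), np.int64(128): np.int64(0), np.int64(129): np.int64(0)}
top 107.5 mid [ 483.08209769 -106.22635604] r 122.29710624657254 deg 59.42092205117956
```

The knob top is at 107.5 mm, against 107.2 mm when it was home at the start, at 59.4°. The pin is home. Open and retreat upward.

Emit:
{"method": "apply_moves", "body": {"motion": [[0,0,0,0,0,0],[0,0,0,0,0,0],[0,0,0,0,0,0],[0,0,-0.5,0,0,0],[0,0,-1,0,0,0],[0,0,-1,0,0,0],[0,0,-1,0,0,0],[0,0,-1,0,0,0],[0,0,-0.5,0,0,0],[0,0,0,0,0,0]], "claw": 0.6}}

```text
time: 17.02
eef_pos: [484.0, -109.8, 162.3]
ee_rot: [3.126, -0.01, 2.028]
ft_force: [-0.7, 0.9, -0.1]
grip_width: 0.801
```

```bash
python3 - <<'E'
from h import *
where();s=telemetry.get_state();print(np.abs(s["qd"]).max())
p,d=viewer.snapshot("wrist");q,_=viewer.snapshot("side")
a=cv2.resize(p[...,::-1],(400,300));b=cv2.resize(q[150:260,190:310,::-1],(393,300),interpolation=2)
cv2.imwrite("pics/w5.png",np.hstack([a,b]))
c=viewer.calibration("wrist");M=c["tool_from_camera"];K=np.linalg.inv(c["intrinsics"])
v,u=np.mgrid[0:384,0:512];T=(np.stack([u,v,np.ones_like(u)],-1)@K.T*d[...,None])@M[:3,:3].T+M[:3,3]
W=T@Ro.from_euler("xyz",s["ee_rot"]).as_matrix().T+s["eef_pos"]
m=(d>0)&(np.hypot(W[...,0]-483.5,W[...,1]+106)<20)&(W[...,2]>95)&(W[...,2]<125);k=W[m];t=k[:,2]
z=np.median(t);k=k[abs(t-z)<3];e=(k.max(0)+k.min(0))[:2]/2-C
print("knob top",z,"r",np.hypot(*e),"deg",np.degrees(np.arctan2(e[1],e[0])-A0)%360,"size",np.ptp(k,axis=0))
E
```

```text
r 123.1 deg 61.10 yawdeg 59.28 z 162.3 Frad 0.2 Ftan -1.2 Fz -0.1 grip 0.801 t 17.02 rp [ 3.126 -0.01 ]
0.00798289238328029
knob top 106.79612725965353 r 120.8314175164284 deg 59.521088685591906 size [25.82385852 25.06060135  5.48151566]
```

View pics/w5.png

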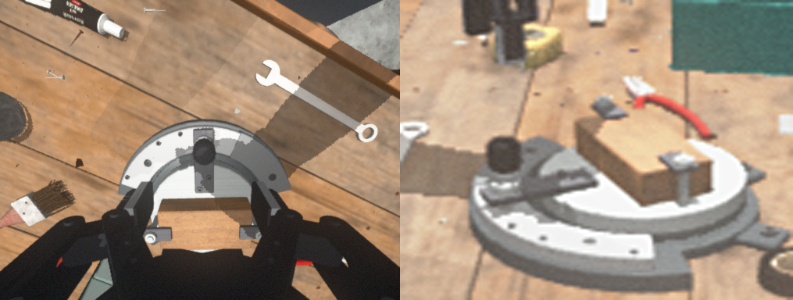

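The last picture shows the knob down on the arm over the plate, with the first hole now empty at (270,178) and the farther plate hole at (148,163). The gripper is well clear and the tools have not moved. Hand in.

```bash
python3 -c "
from bench import order
print(order.close_job())"
```

```text
the job is handed in; nothing more can be done
None
```

I pulled the pin about 16 mm up and swung the table counter-clockwise to about 46°. There I let the pin down on the plate, loosened the fingers to a cage and pushed the knob until the pin dropped into the nearer hole. The job was handed in at about 17 s; it reports no verdict.

**Last checks**
- **Hole found:** a hard stop of about 22 N came with the knob at about 59.5° (1.04 rad). The cameras had put the hole at 59–60°.
- **Pin home:** the knob top read 107.5 mm unloaded and 106.8 mm after release, against 107.2 mm when it was home at the start.
- **Gripper clear:** it stood open about 90 mm above the knob, with about zero wrist force.
- **Tools and tape:** in the pictures they looked unmoved; I did not measure them.

**What failed or disagreed**
- **First grasp closed on nothing:** the wrist depth put the real fingertips about 34 mm behind the reported TCP. I allowed for that offset and the second grasp held.
- **Table harder to push than stated:** sliding took 10–13 N with the pin on the plate, against the stated 4–5 N. Part of that was probably the finger pressing down on the knob (up to 12 N), so I used bigger steps and raised the tool slightly.

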